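Unmould the baked cake onto the serving tray

TASK

The cake in the small baking mould is done: swing the mould's upper half right back to its stop and leave it open, then lift the cake up out of the lower half without tipping or dropping it. Set it down gently, right way up, centred on the free paper in the tray and lying lengthways on it like the two cakes already there. Do not disturb those two cakes, the jar or the bowl.

Things in the scene. Friction and masses are not known exactly. Their poses are not given: they have to be found in the camera images.
- mould: dark metal baking mould fixed to the table, 110 (x) x 170 (y) mm; origin on the table under its centre, z up. Top of its lower half 60 mm above the table; central cavity 53 mm along x, 123 mm along y, 16 mm deep (floor 44 mm up), holding the cake, which stands 22 mm out of it. Hinge on its +x side; handle of the upper half on its -x side when closed
- lid (a joint): angle of the mould's upper half (hinged, 110 x 170 x 36 mm, hollow underneath, about 0.6 kg): 0 closed, 2.15 rad open against its stop, leaning back; stiff hinge, it stays where it is left and may start ajar
- lid_handle (a point): middle of the upper half's round wooden handle bar, 14 mm diameter, 90 mm clear length parallel to the hinge (mould's y), with 38 mm free between the bar and the edge of the upper half; 163 mm from the hinge line. The frame turns with the upper half; when closed the bar is 80 mm above the table
- lid_hinge (a point): middle of the hinge line (62 mm along x from the mould's centre, 62 mm above the table), which runs along the mould's y; its frame turns with the upper half. Opening lifts the handle and carries it over towards the mould's +x
- cake: the finished cake in the mould: oblong crisp-baked brown cake with half-round ends and ribs across its flat top, 120 long x 50 wide x 38 mm high, straight upright sides from 5 to 32 mm height, about 0.12 kg; origin at the centre of its underside, x along its length, z up. It lies with its length along the mould's y
- tray: flat steel tray fixed to the table, 170 (x) x 300 (y) mm, floor 6 mm thick, rim 12 mm high; origin on the table under its centre. Three places in a row along its y, 90 mm apart, the middle one at its centre
- liner: the free white paper in the tray, 136 (x) x 66 (y) x 2 mm, fixed in whichever of the three places is empty; origin at the centre of its underside, 6 mm above the table, its top 8 mm above the table; x along its length
- cake_a: a cake already in the tray, must stay: oblong crisp-baked brown cake with half-round ends and ribs across its flat top, 120 long x 50 wide x 38 mm high, straight upright sides from 5 to 32 mm height, about 0.12 kg; origin at the centre of its underside, x along its length, z up
- cake_b: another cake already in the tray, must stay: the same size and axes as cake_a
- jar: closed jar standing beyond the work, 72 mm diameter, 100 mm high, must stay; origin at the centre of its underside
- bowl: small steel bowl beyond the work, 110 mm diameter, 50 mm high, must stay; origin at the centre of its underside
Things that resemble listed ones, but are neither listed nor needed, are in the scene too. There is more than one size of the mould; the one meant has the size given above.

How it is judged:
By the outcome, as a careful person would: the job done as asked, in the order asked, and still so for the second after the job is handed in, with the robot touching nothing.
It also fails if it takes over 61 s, if anything falls off the work surface, if the arm or the gripper's body presses on something with over 40 N, if the wrist force passes 120 N, or if a joint passes its speed limit or range.

ROBOT

A 6-joint arm with a two-finger parallel gripper is mounted at the origin on the work surface. World frame = base frame: x ahead of the robot, y to its left, z up, the work surface at z = 0. Lengths are in m, angles in rad, forces in N, time in s.
With the tool pointing down it reaches from about 0.35 to 0.975 m from the base axis. Payload 17.4 kg.
Tool frame: the origin (TCP) lies at the very end of the fingers, on their centre line; the grasp point (between the pads) lies 19 mm behind it; z points along the fingers, y is the line along which they close (so a half turn about z gives the same grasp; the last joint's range is limited). The gripper opens to 85 mm and grips with 20 to 120 N. Pads are 22 mm wide; open, the fingers measure 114 mm over their backs; the gripper's body (76 mm by 85 mm) begins 54 mm behind the grasp point. The pads swing forward as they close: fully open they stand 13 mm farther back than shut.
Start: joints at [1.254, 0.116, 1.442, -0, 1.584, -0.038], TCP at [0.186, 0.649, 0.198] pointing down, gripper open.
Joint ranges: [-2.83, 2.83], [-0.83, 2.19], [0.07, 2.5], [-1.14, 4.28], [0.01, 3], [-2.97, 2.97]. Speed limits (rad/s): [1.89, 1.89, 2.22, 3.14, 3.14, 3.14].

INTERFACE

Orientations are given as [roll, pitch, yaw] about the fixed x, y, z axes, in that order (R = Rz(yaw) Ry(pitch) Rx(roll)).
In Python, from plant import r gives the robot as it stands.
- The arm moves only by the tool send_rows, never from a script. Its argument "commands" is a list of rows, each a list of 3 entries, a list of its own where there are three numbers: the shift along the tool's x, y, z normalised to -1 to 1, where 1 is 0.5 m, then the turn, a rotation vector about the tool's x, y, z normalised to -1 to 1, where 1 is 45 degrees, then the opening, from -1 (shut) to 1 (fully open). In form: [[[tx, ty, tz], [wx, wy, wz], hand], ...]. A call has exactly 10 rows; each row is the pose to reach, as a shift and turn from the pose commanded when the call began, along the tool's axes at that moment; what a row does not reach only later rows make up. A row lasts 1/12 s, in which the tool goes at most 41.7 mm and 7.16 degrees, less where a joint would pass 70% of its speed; a pose out of reach is approached as far as the arm can. A call with a number of a shift or a turn outside -1 to 1 is refused whole. A call with a gripper value outside its range is refused whole. The fingers move at their own pace and stop on an object; the grip force is fixed at half the most. Time passes only in rows, so rows that repeat a pose let the fingers close, or fill a call up. It gives the time, the measured TCP pose, the force, the opening and the grip force at its end, in the units of the state.
- r.read_state(): the state, without advancing time (a new reading comes with each control period).
- r.capture(name): name is "scene" or "top" or "wrist"; returns the picture (480x640x3 uint8, blue, green, red); there is no depth.
- r.camera_params(name): a dict with "intrinsics" (3x3 intrinsics, pixels), "camera_from_world" (4x4, takes a point from world to camera coordinates); the wrist camera has in their place "tool_from_camera" (4x4, takes a point from camera to tool coordinates, whose origin is the TCP and whose axes are the flange's). Camera axes: x right, y down, z forward; pixel columns grow to the right and rows downward; lengths in m; the calibration is good to about 2 mm. A picture is of the moment at which its call begins: read the wrist's pose just before it. camera_params takes no time and is no camera call.
- r.hand_in(): hands the job in; it is judged then, once.
The state is a dict: "clock": time; "qpos": joint angles; "qvel": joint speeds; "joint_torque": joint torques, N m; "ee_pos": TCP position; "tool_rot": TCP orientation; "ft_force": force on the tool from outside, world axes, zero at the start; "moment": the same for the moment, N m; "finger_gap": finger opening in m; "finger_force": force on a finger pad.
Only numpy, scipy, OpenCV 4.12 (cv2) and the standard library are available. Lean on these libraries where they do the work, as an engineer would, in place of code of your own. Each camera call takes 0.05 s, during which the arm holds its last target. There are 200 camera calls.

## Working session

There is one attempt and no reset: what is moved stays moved. The work goes in short steps, Python scripts to look and compute and a tool call to move; the robot and the scene stay as the last step left them, time stands still between calls to the robot, and variables do not carry over. Pictures are saved under pics/ and viewed, at most 10 in all, crops included, and the job is handed in when it is done.

Besides the shell and the picture viewer there is one more tool, called after "Call:" by a JSON object that holds its "api" and its "payload", one argument or row to a line. send_rows: Moves the arm, as the interface text tells. Scaled input: -1 to 1 covers 0.5 m each way for a shift and 45 degrees each way for a turn. Its arguments: {"type":"object","properties":{"commands":{"type":"array"}},"required":["commands"]}

```bash
mkdir -p pics; ls; python3 - <<'E'
from plant import r
import cv2,numpy as np
np.set_printoptions(precision=4,suppress=True)
for n in ("scene","top"):
    cv2.imwrite(f"pics/{n}0.png",r.capture(n)); p=r.camera_params(n); print(n,p["intrinsics"],p["camera_from_world"])
print(r.camera_params("wrist")); s=r.read_state(); print({k:s[k] for k in("clock","ee_pos","tool_rot","finger_gap","ft_force")})
E
```

```text
pics
scene [[493.8439   0.     314.5253]
 [  0.     493.8439 242.3068]
 [  0.       0.       1.    ]] [[ 0.4026  0.9154  0.0027 -0.2907]
 [ 0.7167 -0.3134 -0.623  -0.3467]
 [-0.5695  0.2527 -0.7822  1.4497]
 [ 0.      0.      0.      1.    ]]
top [[539.6955   0.     320.2675]
 [  0.     539.6955 244.4198]
 [  0.       0.       1.    ]] [[-0.0205 -0.9995 -0.0253  0.0853]
 [-0.9891  0.0239 -0.1455  0.5993]
 [ 0.146   0.0221 -0.989   1.0544]
 [ 0.      0.      0.      1.    ]]
{'intrinsics': array([[428.5212,   0.    , 327.1745],
       [  0.    , 428.5212, 234.6588],
       [  0.    ,   0.    ,   1.    ]]), 'tool_from_camera': array([[ 0.0005, -0.9648, -0.2629,  0.0657],
       [ 1.    ,  0.0003,  0.0007, -0.0014],
       [-0.0006, -0.2629,  0.9648, -0.1764],
       [ 0.    ,  0.    ,  0.    ,  1.    ]])}
{'clock': 0.1, 'ee_pos': array([0.1857, 0.6487, 0.1977]), 'tool_rot': array([-3.1406, -0.    ,  2.8628]), 'finger_gap': 0.0852455027338078, 'ft_force': array([-0.1633, -0.3151,  0.0289])}
```

View pics/scene0.png

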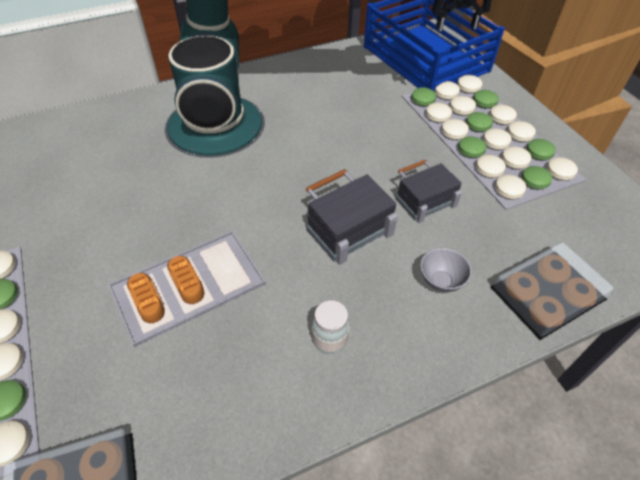

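View pics/top0.png

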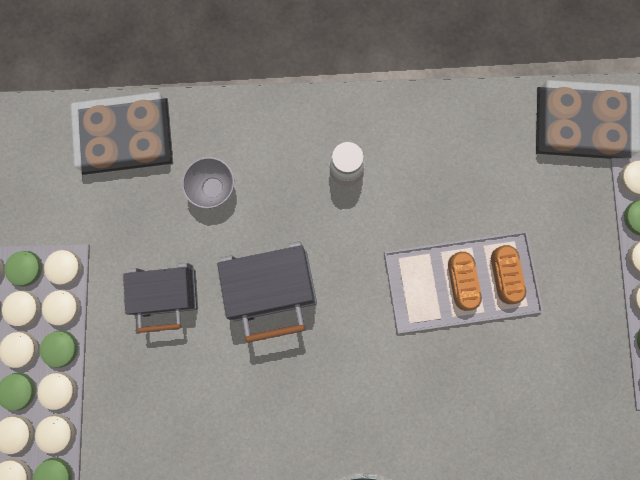

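The larger mould is about 88 px wide (~170 mm), so it is the one meant. It sits at about (265,282) in top, with its handle at (275,334). The free liner is at (420,288). Next I'll zoom in.

```bash
python3 - <<'E'
import cv2,numpy as np
t=cv2.imread("pics/top0.png");s=cv2.imread("pics/scene0.png")
def z(im,x,y,w,h,W,H):
    o=cv2.resize(im[y:y+h,x:x+w],(W,H),interpolation=cv2.INTER_CUBIC)
    for v in range((x+9)//10*10,x+w,10): cv2.line(o,((v-x)*W//w,0),((v-x)*W//w,(9 if v%50 else 25)),(0,255,255),1)
    for v in range((y+9)//10*10,y+h,10): cv2.line(o,(0,(v-y)*H//h),((9 if v%50 else 25),(v-y)*H//h),(0,255,255),1)
    return o
A=np.hstack([z(t,205,235,130,120,390,360),z(s,295,165,110,100,396,360)])
B=np.hstack([z(t,380,230,165,110,396,264),z(s,105,230,165,110,396,264)])[:, :786]
A=np.hstack([A])[:, :786]
cv2.imwrite("pics/z1.png",np.vstack([A,B[:240]]))
E
```

```text
(no output)
```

View pics/z1.png

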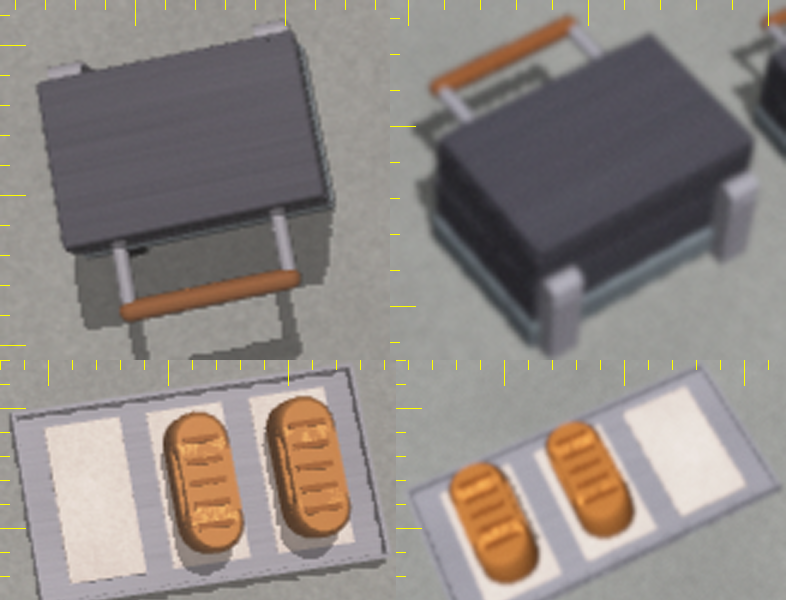

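```bash
cat > h.py <<'E'
import numpy as np,cv2
from scipy.spatial.transform import Rotation as R
from scipy.optimize import least_squares
from plant import r
np.set_printoptions(precision=4,suppress=True)
P={n:r.camera_params(n) for n in("scene","top")}
def proj(n,X):
    T=P[n]["camera_from_world"]; c=np.atleast_2d(X)@T[:3,:3].T+T[:3,3]; u=c@P[n]["intrinsics"].T; return u[:,:2]/u[:,2:]
def w(p,X):
    c,s=np.cos(p[2]),np.sin(p[2]); X=np.atleast_2d(X); return np.c_[p[0]+c*X[:,0]-s*X[:,1],p[1]+s*X[:,0]+c*X[:,1],X[:,2]]
E
cat > fit.py <<'E'
from h import *
def lid(X,a):
    d=X-[.062,0,.062]; c,s=np.cos(a),np.sin(a)  # opening lifts -x side
    return np.c_[c*d[:,0]+s*d[:,2],d[:,1],-s*d[:,0]+c*d[:,2]]+[.062,0,.062]
def F(p):
    C=np.array([[.055,.085,p[5]],[.055,-.085,p[5]],[-.055,-.085,p[5]],[-.055,.085,p[5]],[-.1,p[4],.08],[-.1,-p[4],.08]])
    X=w(p,lid(C,p[3]))
    t=[(217.7,264),(301.7,245.3),(314.3,298.3),(227,317.7),(246.3,339.3),(304.3,327.7)]
    s=[(395.6,205.3),(337.5,235),(308.3,205.3),(367.2,175),(346.7,171.1),(307.2,189.4)]
    return np.r_[(proj("top",X)-t).ravel(),(proj("scene",X)-s).ravel()]
f=least_squares(F,[.5,.1,0,.1,.05,.097]);print("mould x y yaw lid L h",f.x,"rms",np.sqrt(np.mean(f.fun**2)));print(f.fun.reshape(-1,2))
def G(p):
    L=np.array([[.068,.033,.008],[.068,-.033,.008],[-.068,-.033,.008],[-.068,.033,.008]])
    o=p[3]; T=np.array([[.085,.15+o,.012],[.085,-.15+o,.012],[-.085,-.15+o,.012]]); T2=np.array([[-.085,-.15+o,.012],[-.085,.15+o,.012],[.085,.15+o,.012]])
    return np.r_[(proj("top",w(p,L))-[(398.75,259.2),(430.8,254.2),(441.25,317.5),(409.2,322.9)]).ravel(),
    (proj("scene",w(p,L))-[(250.8,280.8),(223.3,294.6),(200.4,251.7),(228.3,240.8)]).ravel(),
    (proj("top",w(p,T))-[(385,252.9),(525,233.75),(540.4,310.4)]).ravel(),
    (proj("scene",w(p,T2))-[(110.8,285.4),(231.7,232.9),(264.6,282.9)]).ravel()]
f=least_squares(G,[.5,-.1,0,-.09]);print("liner",f.x,"rms",np.sqrt(np.mean(f.fun**2)));print(f.fun.reshape(-1,2))
E
python3 fit.py
```

```text
mould x y yaw lid L h [0.5227 0.1796 0.1904 0.0599 0.0567 0.0903] rms 0.9273180548212001
[[-1.0857 -0.8984]
 [ 0.1165 -0.5557]
 [-0.9536  1.5035]
 [-0.7232  0.9199]
 [-0.371  -0.2494]
 [-0.3286 -1.2091]
 [ 0.6223 -0.673 ]
 [-1.3601  2.3663]
 [-0.7076 -0.7704]
 [-0.6592 -0.1077]
 [-1.2679 -0.0949]
 [-0.498   0.5716]]
liner [ 0.5108 -0.13    0.1204 -0.0891] rms 1.4760806368364612
[[-0.8297 -1.4369]
 [-1.6085 -0.9333]
 [-0.7901  0.779 ]
 [-0.5807 -0.06  ]
 [ 0.0578  1.1647]
 [ 0.166   0.2107]
 [-1.0274  0.2671]
 [-2.8087 -0.1038]
 [-1.4079 -1.4647]
 [ 1.0133 -2.8027]
 [ 2.0006  1.8474]
 [-2.3646 -2.0136]
 [ 1.3342 -2.6472]
 [ 0.8677 -1.7758]]
```

```bash
cat >> h.py <<'E'
def go(xyz,yaw,ref=None):
    "print the shift/turn entries from the pose ref=(xyz,rpy), measured by default, to xyz with tool down at yaw"
    s=r.read_state(); p,e=(s["ee_pos"],s["tool_rot"]) if ref is None else ref
    A=R.from_euler("xyz",e); B=R.from_euler("xyz",[np.pi,0,yaw])
    print("shift",A.inv().apply(np.array(xyz)-p)/.5,"turn",(A.inv()*B).as_rotvec()/np.radians(45))
MO=np.array([.5227,.1796,.1904])
def hand(a,M=None,ext=0):
    M=MO if M is None else M; t=a+np.arctan2(.018,.162); return w(M,[.062-.163*np.cos(t),0,.062+.163*np.sin(t)])[0]
E
python3 -c "
from h import *
h=hand(.06);print(h);go([h[0],h[1],.24],.1904+np.pi/2)"
```

```text
[0.4259 0.1609 0.0897]
shift [-0.7302 -0.8059 -0.0837] turn [-0.0012  0.0007  1.4026]
```

Call:
{"api": "send_rows", "payload": {
  "commands": [
    [[-0.07,-0.08,-0.084],[0,0,0.1],1],
    [[-0.15,-0.16,-0.084],[0,0,0.25],0],
    [[-0.22,-0.24,-0.084],[0,0,0.4],0],
    [[-0.29,-0.32,-0.084],[0,0,0.55],0],
    [[-0.37,-0.4,-0.084],[0,0,0.7],0],
    [[-0.44,-0.48,-0.084],[0,0,0.8],0],
    [[-0.51,-0.56,-0.084],[0,0,0.9],0],
    [[-0.58,-0.64,-0.084],[0,0,1],0],
    [[-0.66,-0.72,-0.084],[0,0,1],0],
    [[-0.73,-0.806,-0.084],[0,0,1],0]
  ]
}}

```text
clock: 0.93
ee_pos: [0.3665, 0.2828, 0.24]
tool_rot: [3.141, -0.0, 2.077]
ft_force: [1.8, 0.4, 0.1]
finger_gap: 0.0428
finger_force: 0.0
```

Call:
{"api": "send_rows", "payload": {
  "commands": [
    [[0,0,0],[0,0,0.1],0],
    [[0,0,0],[0,0,0.2],0],
    [[0,0,0],[0,0,0.3],0],
    [[0,0,0],[0,0,0.4],0],
    [[0,0,0],[0,0,0.4],0],
    [[0,0,0],[0,0,0.4],0],
    [[0,0,0],[0,0,0.4],0],
    [[0,0,0],[0,0,0.4],0],
    [[0,0,0],[0,0,0.4],0],
    [[0,0,0],[0,0,0.4],0]
  ]
}}

```text
clock: 1.77
ee_pos: [0.3662, 0.2847, 0.2401]
tool_rot: [-3.142, 0.0, 1.764]
ft_force: [0.1, -0.2, -0.6]
finger_gap: 0.0428
finger_force: 0.0
```

```bash
python3 - <<'E'
from h import *
s=r.read_state();im=r.capture("wrist");np.save("w1.npy",np.r_[s["ee_pos"],s["tool_rot"]]);cv2.imwrite("pics/w1.png",im)
print(s["clock"],s["ee_pos"],s["tool_rot"],s["finger_gap"],s["ft_force"])
E
```

```text
1.7667 [0.3662 0.2847 0.2401] [-3.1415  0.      1.7641] 0.04281802282511609 [ 0.0671 -0.1947 -0.6431]
```

View pics/w1.png

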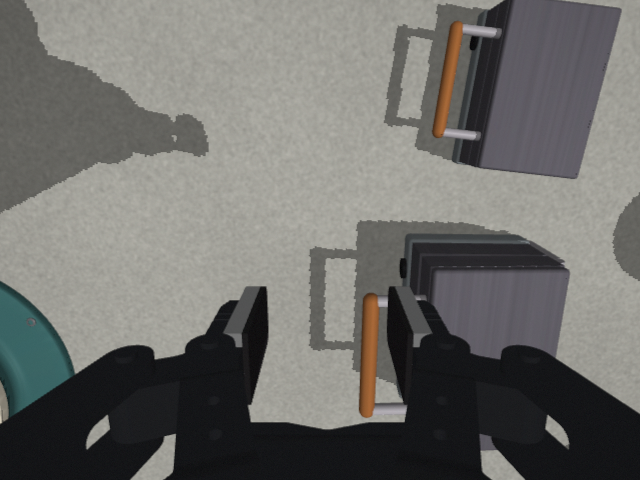

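The wrist view shows the big mould's handle bar from (372,296) to (366,415), nearly parallel to the pads. The small mould is above it. I'm still short of the target in y, so I'll move over the bar.

```bash
python3 - <<'E'
from h import *
c=r.camera_params("wrist");K=c["intrinsics"];T=c["tool_from_camera"];p=np.load("w1.npy");A=R.from_euler("xyz",p[3:]).as_matrix()
for u in [(372,296),(366,415)]:
    d=A@T[:3,:3]@np.linalg.solve(K,[*u,1]);o=p[:3]+A@T[:3,3]
    for z in(.08,.09): print(z,o+d*(z-o[2])/d[2])
go([.4259,.1609,.2],.1904+np.pi/2)
E
```

```text
0.08 [0.4192 0.2132 0.08  ]
0.09 [0.4173 0.2172 0.09  ]
0.08 [0.4397 0.0971 0.08  ]
0.09 [0.4371 0.1045 0.09  ]
shift [-0.2658  0.0696  0.0802] turn [-0.0001  0.      0.0034]
```

Call:
{"api": "send_rows", "payload": {
  "commands": [
    [[-0.05,0.02,0.04],[0,0,0],0],
    [[-0.11,0.04,0.08],[0,0,0],0],
    [[-0.16,0.07,0.08],[0,0,0],0],
    [[-0.22,0.07,0.08],[0,0,0],0],
    [[-0.266,0.07,0.08],[0,0,0],0],
    [[-0.266,0.07,0.08],[0,0,0],0],
    [[-0.266,0.07,0.08],[0,0,0],0],
    [[-0.266,0.07,0.08],[0,0,0],0],
    [[-0.266,0.07,0.08],[0,0,0],0],
    [[-0.266,0.07,0.08],[0,0,0],0]
  ]
}}

```text
clock: 2.65
ee_pos: [0.4259, 0.1615, 0.2001]
tool_rot: [-3.142, -0.0, 1.765]
ft_force: [0.8, -0.1, -0.3]
finger_gap: 0.0427
finger_force: 0.0
```

```bash
python3 - <<'E'
from h import *
s=r.read_state();im=r.capture("wrist");np.save("w2.npy",np.r_[s["ee_pos"],s["tool_rot"]]);cv2.imwrite("pics/w2.png",im)
print(s["clock"],s["ee_pos"],s["tool_rot"],s["finger_gap"],s["ft_force"])
E
```

```text
2.65 [0.4259 0.1615 0.2001] [-3.1415 -0.0001  1.7645] 0.0427464976487307 [ 0.7734 -0.147  -0.3217]
```

View pics/w2.png

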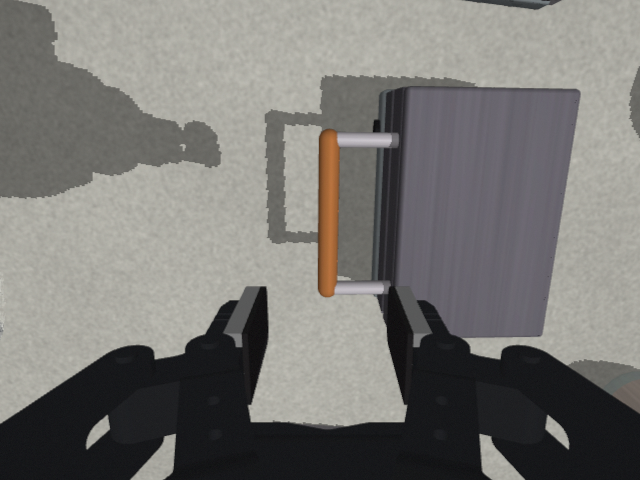

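The bar runs from (329,130) to (327,296) and the pads are centred on column 328, so closing direction and yaw are right.

```bash
python3 - <<'E'
from h import *
c=r.camera_params("wrist");K=c["intrinsics"];T=c["tool_from_camera"];p=np.load("w2.npy");A=R.from_euler("xyz",p[3:]).as_matrix()
for u in [(329,132),(327,295)]:
    d=A@T[:3,:3]@np.linalg.solve(K,[*u,1]);o=p[:3]+A@T[:3,3]
    for z in(.08,.09,.1): print(z,o+d*(z-o[2])/d[2])
E
```

```text
0.08 [0.4165 0.2167 0.08  ]
0.09 [0.4164 0.217  0.09  ]
0.1 [0.4163 0.2172 0.1   ]
0.08 [0.438  0.1004 0.08  ]
0.09 [0.4371 0.1046 0.09  ]
0.1 [0.4363 0.1088 0.1   ]
```

Call:
{"api": "send_rows", "payload": {
  "commands": [
    [[0,0,0.04],[0,0,0],0],
    [[0,0,0.08],[0,0,0],0],
    [[0,0,0.12],[0,0,0],0],
    [[0,0,0.16],[0,0,0],0],
    [[0,0,0.2],[0,0,0],0],
    [[0,0,0.23],[0,0,0],0],
    [[0,0,0.259],[0,0,0],0],
    [[0,0,0.259],[0,0,0],0],
    [[0,0,0.259],[0,0,0],-0.3],
    [[0,0,0.259],[0,0,0],-1]
  ]
}}

```text
clock: 3.53
ee_pos: [0.4264, 0.1612, 0.0716]
tool_rot: [3.141, -0.0, 1.764]
ft_force: [0.1, 1.0, -0.4]
finger_gap: 0.0195
finger_force: 0.0
```

Call:
{"api": "send_rows", "payload": {
  "commands": [
    [[0,0,0],[0,0,0],-1],
    [[0,0,0],[0,0,0],-1],
    [[0,0,0],[0,0,0],-1],
    [[0,0,0],[0,0,0],-1],
    [[0,0,0],[0,0,0],-1],
    [[0,0,0],[0,0,0],-1],
    [[0,0,0],[0,0,0],-1],
    [[0,0,0],[0,0,0],-1],
    [[0,0,0],[0,0,0],-1],
    [[0,0,0],[0,0,0],-1]
  ]
}}

```text
clock: 4.37
ee_pos: [0.4261, 0.1608, 0.0706]
tool_rot: [-3.142, -0.0, 1.763]
ft_force: [-0.2, -0.0, -0.7]
finger_gap: -0.0002
finger_force: 0.0
```

Fingers shut on nothing, so I'll look.

```bash
python3 - <<'E'
from h import *
s=r.read_state();im=r.capture("wrist");np.save("w3.npy",np.r_[s["ee_pos"],s["tool_rot"]])
a=cv2.resize(im,(400,300));b=cv2.resize(r.capture("scene")[120:280,260:473],(400,300))
c=cv2.resize(r.capture("top")[220:380,200:413],(400,300));cv2.imwrite("pics/w3.png",np.vstack([np.hstack([a,b]),np.hstack([c,c*0])]))
E
```

```text
(no output)
```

View pics/w3.png

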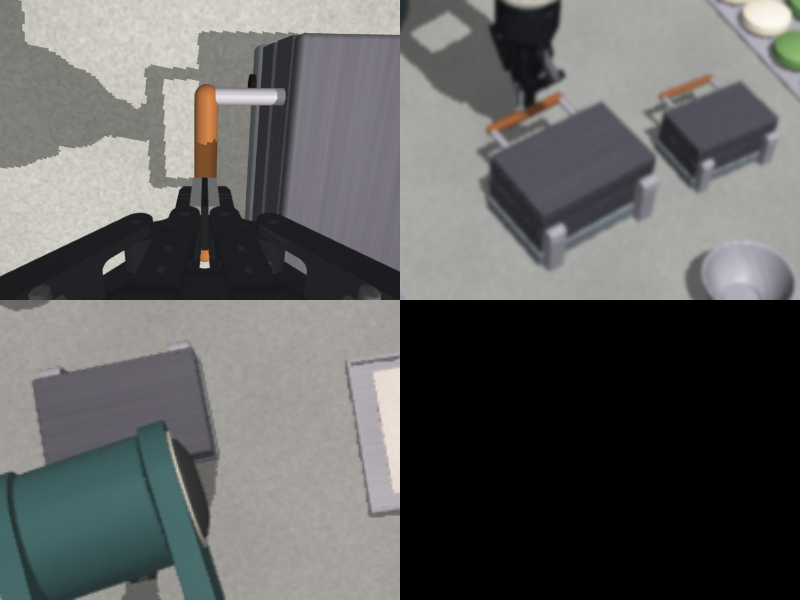

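The wrist view shows the shut fingers ending at (205,178) above the bar (crop scale), with no contact. So the physical tips sit roughly 30 mm behind the reported TCP, which fits the pad depth in the earlier view. I'll open, go 30 mm lower (safe either way) and close again.

Call:
{"api": "send_rows", "payload": {
  "commands": [
    [[0,0,0],[0,0,0],0],
    [[0,0,0],[0,0,0],0],
    [[0,0,0],[0,0,0],0],
    [[0,0,0],[0,0,0],0],
    [[0,0,0],[0,0,0],0],
    [[0,0,0.015],[0,0,0],0],
    [[0,0,0.03],[0,0,0],0],
    [[0,0,0.045],[0,0,0],0],
    [[0,0,0.06],[0,0,0],0],
    [[0,0,0.06],[0,0,0],0]
  ]
}}

```text
clock: 5.35
ee_pos: [0.4252, 0.1605, 0.0385]
tool_rot: [-3.139, 0.0, 1.763]
ft_force: [0.9, 0.3, -0.9]
finger_gap: 0.0423
finger_force: 0.0
```

Call:
{"api": "send_rows", "payload": {
  "commands": [
    [[0,0,0],[0,0,0],-0.3],
    [[0,0,0],[0,0,0],-1],
    [[0,0,0],[0,0,0],-1],
    [[0,0,0],[0,0,0],-1],
    [[0,0,0],[0,0,0],-1],
    [[0,0,0],[0,0,0],-1],
    [[0,0,0],[0,0,0],-1],
    [[0,0,0],[0,0,0],-1],
    [[0,0,0],[0,0,0],-1],
    [[0,0,0],[0,0,0],-1]
  ]
}}

```text
clock: 6.18
ee_pos: [0.4264, 0.1609, 0.0408]
tool_rot: [3.141, -0.0, 1.763]
ft_force: [6.5, 1.1, 0.1]
finger_gap: 0.0119
finger_force: 58.6
```

```bash
python3 - <<'E'
from h import *
s=r.read_state();im=r.capture("wrist");cv2.imwrite("pics/w4.png",im[200:480,120:520])
print(proj("scene",[.4261,.1608,.0706]),proj("scene",[.4261,.1608,.10]))
E
```

```text
[[326.1952 186.0966]] [[326.4579 177.2567]]
```

View pics/w4.png

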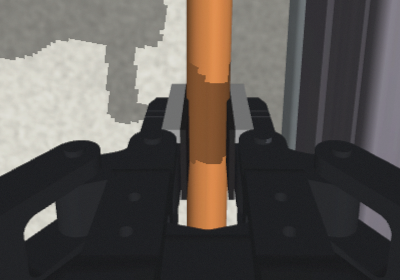

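Bar gripped: gap 11.9 mm, 59 N. Now I'll work out the arc rows.

```bash
python3 - <<'E'
import numpy as np
g=np.arctan2(.018,.162);a=np.linspace(.06,2.15,51);t=a+g
X=.326*np.c_[-np.cos(t),-np.sin(t)]
for k in range(5): print(k,a[10*k+10].round(3),[tuple((X[10*k+i]-X[10*k]).round(3)) for i in range(1,11)])
E
```

```text
0 0.478 [(np.float64(0.003), np.float64(-0.013)), (np.float64(0.006), np.float64(-0.027)), (np.float64(0.009), np.float64(-0.04)), (np.float64(0.014), np.float64(-0.053)), (np.float64(0.018), np.float64(-0.065)), (np.float64(0.024), np.float64(-0.078)), (np.float64(0.03), np.float64(-0.09)), (np.float64(0.036), np.float64(-0.102)), (np.float64(0.043), np.float64(-0.114)), (np.float64(0.05), np.float64(-0.126))]
1 0.896 [(np.float64(0.008), np.float64(-0.011)), (np.float64(0.016), np.float64(-0.022)), (np.float64(0.025), np.float64(-0.032)), (np.float64(0.034), np.float64(-0.043)), (np.float64(0.043), np.float64(-0.052)), (np.float64(0.053), np.float64(-0.062)), (np.float64(0.064), np.float64(-0.071)), (np.float64(0.074), np.float64(-0.079)), (np.float64(0.085), np.float64(-0.087)), (np.float64(0.097), np.float64(-0.094))]
2 1.314 [(np.float64(0.012), np.float64(-0.007)), (np.float64(0.024), np.float64(-0.014)), (np.float64(0.036), np.float64(-0.02)), (np.float64(0.048), np.float64(-0.025)), (np.float64(0.061), np.float64(-0.03)), (np.float64(0.074), np.float64(-0.035)), (np.float64(0
[... 268 characters left out ...]
64(-0.003)), (np.float64(0.054), np.float64(-0.003)), (np.float64(0.068), np.float64(-0.003)), (np.float64(0.082), np.float64(-0.002)), (np.float64(0.095), np.float64(0.0)), (np.float64(0.108), np.float64(0.002)), (np.float64(0.122), np.float64(0.005)), (np.float64(0.135), np.float64(0.008))]
4 2.15 [(np.float64(0.013), np.float64(0.004)), (np.float64(0.026), np.float64(0.008)), (np.float64(0.039), np.float64(0.013)), (np.float64(0.051), np.float64(0.019)), (np.float64(0.063), np.float64(0.025)), (np.float64(0.075), np.float64(0.032)), (np.float64(0.087), np.float64(0.039)), (np.float64(0.098), np.float64(0.046)), (np.float64(0.109), np.float64(0.054)), (np.float64(0.12), np.float64(0.063))]
```

Call:
{"api": "send_rows", "payload": {
  "commands": [
    [[0,0.003,-0.013],[0,0,0],-1],
    [[0,0.006,-0.027],[0,0,0],-1],
    [[0,0.009,-0.04],[0,0,0],-1],
    [[0,0.014,-0.053],[0,0,0],-1],
    [[0,0.018,-0.065],[0,0,0],-1],
    [[0,0.024,-0.078],[0,0,0],-1],
    [[0,0.03,-0.09],[0,0,0],-1],
    [[0,0.036,-0.102],[0,0,0],-1],
    [[0,0.043,-0.114],[0,0,0],-1],
    [[0,0.05,-0.126],[0,0,0],-1]
  ]
}}

```text
clock: 7.07
ee_pos: [0.4484, 0.1649, 0.1034]
tool_rot: [-3.135, 0.001, 1.763]
ft_force: [-16.7, -6.3, 2.3]
finger_gap: 0.0118
finger_force: 58.5
```

Call:
{"api": "send_rows", "payload": {
  "commands": [
    [[0,0.008,-0.011],[0,0,0],-1],
    [[0,0.016,-0.022],[0,0,0],-1],
    [[0,0.025,-0.032],[0,0,0],-1],
    [[0,0.034,-0.043],[0,0,0],-1],
    [[0,0.043,-0.052],[0,0,0],-1],
    [[0,0.053,-0.062],[0,0,0],-1],
    [[0,0.064,-0.071],[0,0,0],-1],
    [[0,0.074,-0.079],[0,0,0],-1],
    [[0,0.085,-0.087],[0,0,0],-1],
    [[0,0.097,-0.094],[0,0,0],-1]
  ]
}}

```text
clock: 7.9
ee_pos: [0.4972, 0.1742, 0.1548]
tool_rot: [-3.14, 0.001, 1.763]
ft_force: [-33.2, -14.1, 42.6]
finger_gap: 0.0117
finger_force: 63.8
```

Force points radially outward, so my arc is slightly too tight. I'll shift the path outward.

Call:
{"api": "send_rows", "payload": {
  "commands": [
    [[0,0.008,-0.013],[0,0,0],-1],
    [[0,0.019,-0.024],[0,0,0],-1],
    [[0,0.03,-0.032],[0,0,0],-1],
    [[0,0.042,-0.037],[0,0,0],-1],
    [[0,0.055,-0.042],[0,0,0],-1],
    [[0,0.068,-0.047],[0,0,0],-1],
    [[0,0.081,-0.051],[0,0,0],-1],
    [[0,0.094,-0.054],[0,0,0],-1],
    [[0,0.107,-0.057],[0,0,0],-1],
    [[0,0.121,-0.059],[0,0,0],-1]
  ]
}}

```text
clock: 8.73
ee_pos: [0.558, 0.1854, 0.1818]
tool_rot: [-3.141, 0.002, 1.763]
ft_force: [-7.1, -12.4, 11.7]
finger_gap: 0.0114
finger_force: 59.9
```

Call:
{"api": "send_rows", "payload": {
  "commands": [
    [[0,0.014,-0.002],[0,0,0],-1],
    [[-0.001,0.027,-0.003],[0,0,0],-1],
    [[-0.002,0.041,-0.004],[0,0,0],-1],
    [[-0.002,0.054,-0.005],[0,0,0],-1],
    [[-0.003,0.068,-0.005],[0,0,0],-1],
    [[-0.003,0.082,-0.004],[0,0,0],-1],
    [[-0.004,0.095,-0.002],[0,0,0],-1],
    [[-0.004,0.108,0],[0,0,0],-1],
    [[-0.004,0.122,0.003],[0,0,0],-1],
    [[-0.004,0.135,0.006],[0,0,0],-1]
  ]
}}

```text
clock: 9.57
ee_pos: [0.6248, 0.1974, 0.1781]
tool_rot: [3.141, 0.0, 1.763]
ft_force: [4.6, -2.3, 30.8]
finger_gap: 0.0115
finger_force: 67.6
```

Call:
{"api": "send_rows", "payload": {
  "commands": [
    [[0,0.013,0],[0,0,0],-1],
    [[0,0.026,0.002],[0,0,0],-1],
    [[0,0.039,0.006],[0,0,0],-1],
    [[0,0.051,0.011],[0,0,0],-1],
    [[0,0.063,0.017],[0,0,0],-1],
    [[0,0.075,0.024],[0,0,0],-1],
    [[0,0.087,0.031],[0,0,0],-1],
    [[0,0.098,0.038],[0,0,0],-1],
    [[0,0.109,0.046],[0,0,0],-1],
    [[0,0.12,0.055],[0,0,0],-1]
  ]
}}

```text
clock: 10.4
ee_pos: [0.684, 0.2084, 0.1505]
tool_rot: [3.141, 0.001, 1.763]
ft_force: [0.9, -4.8, 5.3]
finger_gap: 0.0117
finger_force: 60.7
```

Call:
{"api": "send_rows", "payload": {
  "commands": [
    [[0,0.002,0.002],[0,0,0],-1],
    [[0,0.004,0.004],[0,0,0],-1],
    [[0,0.006,0.006],[0,0,0],-1],
    [[0,0.008,0.008],[0,0,0],-1],
    [[0,0.01,0.01],[0,0,0],-1],
    [[0,0.012,0.012],[0,0,0],-1],
    [[0,0.014,0.014],[0,0,0],-1],
    [[0,0.015,0.015],[0,0,0],-1],
    [[0,0.015,0.015],[0,0,0],-1],
    [[0,0.015,0.015],[0,0,0],-1]
  ]
}}

```text
clock: 11.23
ee_pos: [0.6871, 0.2091, 0.1479]
tool_rot: [-3.135, 0.001, 1.763]
ft_force: [-58.2, -19.5, 51.2]
finger_gap: 0.0112
finger_force: 66.5
```

Stop reached: it stalls with 77 N tangentially. I'll back off the push, release and rise.

Call:
{"api": "send_rows", "payload": {
  "commands": [
    [[0,-0.004,-0.004],[0,0,0],-1],
    [[0,-0.007,-0.007],[0,0,0],-1],
    [[0,-0.007,-0.007],[0,0,0],-0.4],
    [[0,-0.007,-0.007],[0,0,0],-0.2],
    [[0,-0.007,-0.007],[0,0,0],-0.2],
    [[0,-0.007,-0.007],[0,0,0],-0.2],
    [[0,-0.007,-0.007],[0,0,0],-0.2],
    [[0,-0.007,-0.04],[0,0,0],-0.2],
    [[0,-0.007,-0.1],[0,0,0],-0.2],
    [[0,-0.007,-0.17],[0,0,0],-0.2]
  ]
}}

```text
clock: 12.07
ee_pos: [0.6864, 0.2095, 0.2257]
tool_rot: [-3.138, 0.0, 1.763]
ft_force: [0.3, 0.2, 0.4]
finger_gap: 0.0342
finger_force: 0.0
```

```bash
python3 -c "
from h import *
print(r.read_state()['ee_pos']);h=w(MO,[0,0,.3])[0];print(h);go([h[0],h[1],.25],.1904+np.pi/2)"
```

```text
[0.6864 0.2095 0.2257]
[0.5227 0.1796 0.3   ]
shift [ 0.004  -0.3329 -0.0473] turn [-0.0049  0.0003  0.0027]
```

Call:
{"api": "send_rows", "payload": {
  "commands": [
    [[0,0,-0.05],[0,0,0],-0.2],
    [[0,-0.06,-0.05],[0,0,0],0],
    [[0,-0.12,-0.05],[0,0,0],1],
    [[0,-0.18,-0.05],[0,0,0],1],
    [[0,-0.24,-0.05],[0,0,0],1],
    [[0,-0.3,-0.05],[0,0,0],1],
    [[0,-0.333,-0.05],[0,0,0],1],
    [[0,-0.333,-0.05],[0,0,0],1],
    [[0,-0.333,-0.05],[0,0,0],1],
    [[0,-0.333,-0.05],[0,0,0],1]
  ]
}}

```text
clock: 12.9
ee_pos: [0.5241, 0.1779, 0.2521]
tool_rot: [3.141, 0.0, 1.763]
ft_force: [0.3, -0.5, 1.3]
finger_gap: 0.0852
finger_force: 0.0
```

```bash
python3 - <<'E'
from h import *
s=r.read_state();im=r.capture("wrist");np.save("w5.npy",np.r_[s["ee_pos"],s["tool_rot"]]);cv2.imwrite("pics/w5.png",im)
print(s["clock"],s["ee_pos"],s["tool_rot"],s["finger_gap"],s["ft_force"])
E
```

```text
12.9 [0.5241 0.1779 0.2521] [3.1413 0.     1.7633] 0.08521218304390199 [ 0.3368 -0.5349  1.2867]
```

View pics/w5.png

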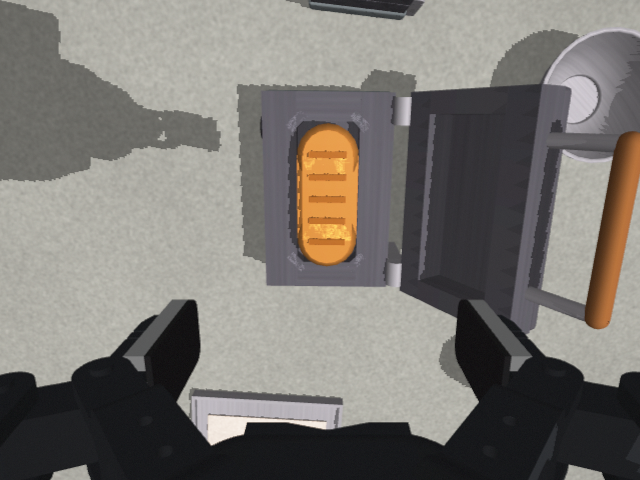

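Lid is fully open. The cake is at (328,194), between v 122 and 266, on the pad centre column (328.5) and parallel to the pads.

```bash
python3 - <<'E'
from h import *
c=r.camera_params("wrist");K=c["intrinsics"];T=c["tool_from_camera"];p=np.load("w5.npy");A=R.from_euler("xyz",p[3:]).as_matrix()
def ray(u,z):
    d=A@T[:3,:3]@np.linalg.solve(K,[*u,1]);o=p[:3]+A@T[:3,3]; return (o+d*(z-o[2])/d[2])
M=[ray(u,.06) for u in[(263,91),(393,91),(391,286),(267,286)]];print(np.array(M),np.mean(M,0))
E1,E2=ray((328,122),.078),ray((329,266),.078);print(E1,E2,np.linalg.norm(E1-E2),(E1+E2)/2,np.arctan2(E2[0]-E1[0],E1[1]-E2[1]))
# pad tip estimate now
for u in [(198,300),(457,300)]:
    d=T[:3,:3]@np.linalg.solve(K,[*u,1]); k=.0426/abs(d[1]); print("tip tool",d*k+T[:3,3])
E
```

```text
[[0.4564 0.2526 0.06  ]
 [0.5607 0.273  0.06  ]
 [0.5983 0.1065 0.06  ]
 [0.4862 0.0847 0.06  ]] [0.5254 0.1792 0.06  ]
[0.5132 0.2389 0.078 ] [0.5372 0.1209 0.078 ] 0.12044617857183663 [0.5252 0.1799 0.078 ] 0.2006609071508476
tip tool [ 0.0067 -0.0427 -0.0451]
tip tool [ 0.0075  0.0425 -0.0469]
```

Call:
{"api": "send_rows", "payload": {
  "commands": [
    [[0.003,0.003,0.04],[0,0,0],0.64],
    [[0.003,0.003,0.09],[0,0,0],0.64],
    [[0.003,0.003,0.14],[0,0,0],0.64],
    [[0.003,0.003,0.19],[0,0,0],0.64],
    [[0.003,0.003,0.24],[0,0,0],0.64],
    [[0.003,0.003,0.28],[0,0,0],0.64],
    [[0.003,0.003,0.32],[0,0,0],0.64],
    [[0.003,0.003,0.35],[0,0,0],0.64],
    [[0.003,0.003,0.37],[0,0,0],0.64],
    [[0.003,0.003,0.38],[0,0,0],0.64]
  ]
}}

```text
clock: 13.78
ee_pos: [0.5247, 0.1794, 0.0603]
tool_rot: [-3.139, 0.0, 1.763]
ft_force: [0.4, 0.6, -0.3]
finger_gap: 0.07
finger_force: 0.0
```

Call:
{"api": "send_rows", "payload": {
  "commands": [
    [[0,0,0.01],[0,0,0],0.64],
    [[0,0,0.02],[0,0,0],0.64],
    [[0,0,0.03],[0,0,0],0.64],
    [[0,0,0.04],[0,0,0],0.64],
    [[0,0,0.05],[0,0,0],0.64],
    [[0,0,0.06],[0,0,0],0.64],
    [[0,0,0.064],[0,0,0],0.64],
    [[0,0,0.064],[0,0,0],0.64],
    [[0,0,0.064],[0,0,0],0.64],
    [[0,0,0.064],[0,0,0],0.64]
  ]
}}

```text
clock: 14.62
ee_pos: [0.525, 0.1796, 0.0304]
tool_rot: [3.141, -0.0, 1.763]
ft_force: [-0.9, -0.2, -0.2]
finger_gap: 0.07
finger_force: 0.0
```

Call:
{"api": "send_rows", "payload": {
  "commands": [
    [[0,0,0],[0,0,0],0.5],
    [[0,0,0],[0,0,0],0.4],
    [[0,0,0],[0,0,0],0.3],
    [[0,0,0],[0,0,0],0.25],
    [[0,0,0],[0,0,0],0.2],
    [[0,0,0],[0,0,0],0.15],
    [[0,0,0],[0,0,0],0.1],
    [[0,0,0],[0,0,0],0],
    [[0,0,0],[0,0,0],-0.5],
    [[0,0,0],[0,0,0],-1]
  ]
}}

```text
clock: 15.45
ee_pos: [0.5248, 0.1795, 0.0306]
tool_rot: [-3.142, -0.0, 1.763]
ft_force: [-3.6, -1.1, 6.3]
finger_gap: 0.0484
finger_force: 62.3
```

Call:
{"api": "send_rows", "payload": {
  "commands": [
    [[0,0,0],[0,0,0],-1],
    [[0,0,0],[0,0,0],-1],
    [[0,0,0],[0,0,0],-1],
    [[0,0,0],[0,0,0],-1],
    [[0,0,-0.002],[0,0,0],-1],
    [[0,0,-0.004],[0,0,0],-1],
    [[0,0,-0.006],[0,0,0],-1],
    [[0,0,-0.008],[0,0,0],-1],
    [[0,0,-0.01],[0,0,0],-1],
    [[0,0,-0.01],[0,0,0],-1]
  ]
}}

```text
clock: 16.28
ee_pos: [0.5248, 0.1795, 0.0352]
tool_rot: [-3.142, 0.0, 1.763]
ft_force: [-0.8, -0.6, -2.0]
finger_gap: 0.0482
finger_force: 62.0
```

Cake gripped (48 mm) and loose in the cavity. Lifting.

Call:
{"api": "send_rows", "payload": {
  "commands": [
    [[0,0,-0.015],[0,0,0],-1],
    [[0,0,-0.035],[0,0,0],-1],
    [[0,0,-0.06],[0,0,0],-1],
    [[0,0,-0.1],[0,0,0],-1],
    [[0,0,-0.145],[0,0,0],-1],
    [[0,0,-0.19],[0,0,0],-1],
    [[0,0,-0.235],[0,0,0],-1],
    [[0,0,-0.28],[0,0,0],-1],
    [[0,0,-0.315],[0,0,0],-1],
    [[0,0,-0.34],[0,0,0],-1]
  ]
}}

```text
clock: 17.12
ee_pos: [0.5252, 0.1797, 0.2087]
tool_rot: [3.138, -0.0, 1.763]
ft_force: [0.4, 0.5, -1.2]
finger_gap: 0.0483
finger_force: 62.1
```

```bash
python3 -c "
from h import *
q=[([.525,.1795,.205],1.763),([.46,.08,.22],1.215),([.42,-.03,.22],.667),([.41,-.13,.22],.12)]
for a,b in zip(q,q[1:]): go(b[0],b[1],(a[0],[np.pi,0,a[1]]))"
```

```text
shift [-0.1705 -0.1656 -0.03  ] turn [ 0.     -0.      0.6977]
shift [-0.2341  0.0016  0.    ] turn [ 0.     -0.      0.6977]
shift [-0.1394  0.1448  0.    ] turn [ 0.     -0.      0.6965]
```

Call:
{"api": "send_rows", "payload": {
  "commands": [
    [[-0.01,-0.01,-0.015],[0,0,0.05],-1],
    [[-0.03,-0.03,-0.03],[0,0,0.12],-1],
    [[-0.05,-0.05,-0.03],[0,0,0.2],-1],
    [[-0.07,-0.07,-0.03],[0,0,0.28],-1],
    [[-0.09,-0.09,-0.03],[0,0,0.36],-1],
    [[-0.11,-0.11,-0.03],[0,0,0.44],-1],
    [[-0.13,-0.13,-0.03],[0,0,0.52],-1],
    [[-0.15,-0.15,-0.03],[0,0,0.6],-1],
    [[-0.162,-0.16,-0.03],[0,0,0.66],-1],
    [[-0.17,-0.166,-0.03],[0,0,0.7],-1]
  ]
}}

```text
clock: 17.95
ee_pos: [0.4591, 0.0796, 0.2209]
tool_rot: [3.141, -0.0, 1.21]
ft_force: [-0.2, -0.9, -1.3]
finger_gap: 0.0481
finger_force: 62.1
```

Call:
{"api": "send_rows", "payload": {
  "commands": [
    [[-0.02,0,0],[0,0,0.05],-1],
    [[-0.04,0,0],[0,0,0.12],-1],
    [[-0.07,0,0],[0,0,0.2],-1],
    [[-0.1,0,0],[0,0,0.28],-1],
    [[-0.13,0,0],[0,0,0.36],-1],
    [[-0.16,0,0],[0,0,0.44],-1],
    [[-0.18,0,0],[0,0,0.52],-1],
    [[-0.2,0,0],[0,0,0.6],-1],
    [[-0.22,0,0],[0,0,0.66],-1],
    [[-0.234,0,0],[0,0,0.7],-1]
  ]
}}

```text
clock: 18.78
ee_pos: [0.4184, -0.0303, 0.2203]
tool_rot: [3.141, 0.0, 0.66]
ft_force: [-0.3, -0.2, -1.4]
finger_gap: 0.0483
finger_force: 62.1
```

Call:
{"api": "send_rows", "payload": {
  "commands": [
    [[-0.01,0.01,0],[0,0,0.05],-1],
    [[-0.02,0.02,0],[0,0,0.12],-1],
    [[-0.04,0.04,0],[0,0,0.2],-1],
    [[-0.06,0.06,0],[0,0,0.28],-1],
    [[-0.08,0.08,0],[0,0,0.36],-1],
    [[-0.1,0.1,0],[0,0,0.44],-1],
    [[-0.12,0.12,0],[0,0,0.52],-1],
    [[-0.13,0.135,0],[0,0,0.6],-1],
    [[-0.139,0.145,0],[0,0,0.695],-1],
    [[-0.139,0.145,0],[0,0,0.695],-1]
  ]
}}

```text
clock: 19.62
ee_pos: [0.4085, -0.1304, 0.22]
tool_rot: [3.142, 0.0, 0.112]
ft_force: [0.0, 0.1, -1.2]
finger_gap: 0.0483
finger_force: 62.1
```

```bash
python3 - <<'E'
from h import *
s=r.read_state();im=r.capture("wrist");s=r.read_state();np.save("w6.npy",np.r_[s["ee_pos"],s["tool_rot"]]);cv2.imwrite("pics/w6.png",im)
print(s["clock"],s["ee_pos"],s["tool_rot"],s["finger_gap"],s["ft_force"])
E
```

```text
19.6667 [ 0.4085 -0.1297  0.22  ] [-3.1413  0.0003  0.1174] 0.04796702837214168 [ 0.0336 -0.5986 -1.8516]
```

View pics/w6.png

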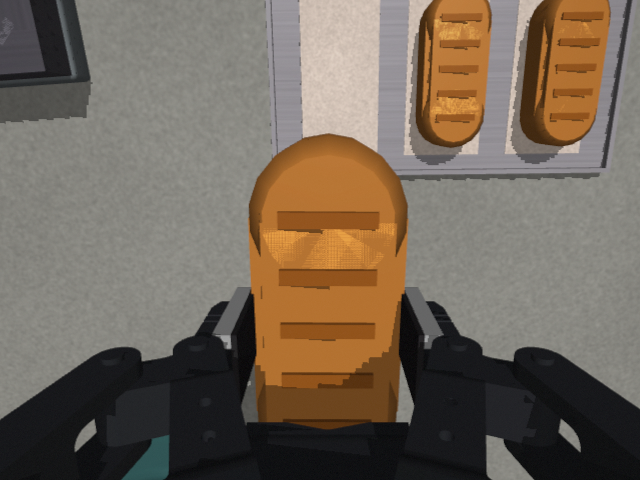

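The cake is held level, centred on column 328. The liner's edges are near columns 300 and 380, and the neighbouring papers' near ends are at row ~155. I'll measure the liner from here.

```bash
python3 - <<'E'
from h import *
c=r.camera_params("wrist");K=c["intrinsics"];T=c["tool_from_camera"];p=np.load("w6.npy");A=R.from_euler("xyz",p[3:]).as_matrix()
im=cv2.imread("pics/w6.png").astype(float);b=im[:,:,2]-im[:,:,0]  # red-blue: paper is warm
def ray(u,z):
    d=A@T[:3,:3]@np.linalg.solve(K,[*u,1]);o=p[:3]+A@T[:3,3]; return (o+d*(z-o[2])/d[2])
m=(im.min(2)>175).astype(np.uint8)
def L(q,x): return (np.linalg.inv([[np.cos(.1204),-np.sin(.1204)],[np.sin(.1204),np.cos(.1204)]])@(x[:2]-[.5108,-.13]))
for v in (15,50,90,120):
    k=np.where(m[v,285:400])[0]+285; a,e=k.min()-.5,k.max()+.5
    print(v,a,e,L(0,ray((a,v),.008)),L(0,ray((e,v),.008)))
for u in (440,470,490,545,565): 
    k=np.where(m[140:170,u])[0]; print(u,k.max()+140 if len(k) else None, L(0,ray((u,(k.max()+140.5) if len(k) else 0),.008)))
print("tray corner",L(0,ray((605,174),.012)),"expect (-.085,-.239)")
np.save("dummy.npy",0)
E
```

```text
15 301.5 378.5 [0.0473 0.032 ] [ 0.0472 -0.0315]
50 300.5 377.5 [0.0206 0.0333] [ 0.0204 -0.0314]
90 301.5 377.5 [-0.0114  0.0331] [-0.0115 -0.0323]
120 302.5 377.5 [-0.0363  0.0326] [-0.0365 -0.033 ]
440 None [ 0.0582 -0.0815]
470 153 [-0.0656 -0.1165]
490 None [ 0.0581 -0.1224]
545 None [ 0.058  -0.1673]
565 152 [-0.0649 -0.2012]
tray corner [-0.0836 -0.2375] expect (-.085,-.239)
```

```bash
python3 - <<'E'
from h import *
c=r.camera_params("wrist");K=c["intrinsics"];T=c["tool_from_camera"]
for z in (-.0454,-.0494):
    d=T[:3,:3]@np.linalg.solve(K,[328,134,1]);print("cake end in tool x",(T[:3,3]+d*(z-T[2,3])/d[2])[:2])
go([.512,-.130,.09],.122)
E
```

```text
cake end in tool x [0.0618 0.0017]
cake end in tool x [0.062  0.0017]
shift [0.2055 0.0248 0.26  ] turn [-0.0003  0.0003 -0.0059]
```

Call:
{"api": "send_rows", "payload": {
  "commands": [
    [[0.02,0.003,0],[0,0,0],-1],
    [[0.05,0.006,0],[0,0,0],-1],
    [[0.09,0.01,0.02],[0,0,0],-1],
    [[0.13,0.015,0.05],[0,0,0],-1],
    [[0.17,0.02,0.09],[0,0,-0.006],-1],
    [[0.19,0.023,0.13],[0,0,-0.006],-1],
    [[0.203,0.023,0.17],[0,0,-0.006],-1],
    [[0.203,0.023,0.21],[0,0,-0.006],-1],
    [[0.203,0.023,0.24],[0,0,-0.006],-1],
    [[0.203,0.023,0.26],[0,0,-0.006],-1]
  ]
}}

```text
clock: 20.5
ee_pos: [0.5108, -0.1279, 0.088]
tool_rot: [-3.141, 0.002, 0.125]
ft_force: [-0.7, 0.3, -1.6]
finger_gap: 0.0487
finger_force: 62.1
```

Call:
{"api": "send_rows", "payload": {
  "commands": [
    [[0,0,0.02],[0,0,0],-1],
    [[0,0,0.04],[0,0,0],-1],
    [[0,0,0.06],[0,0,0],-1],
    [[0,0,0.08],[0,0,0],-1],
    [[0,0,0.1],[0,0,0],-1],
    [[0,0,0.12],[0,0,0],-1],
    [[0,0,0.14],[0,0,0],-1],
    [[0,0,0.155],[0,0,0],-1],
    [[0,0,0.165],[0,0,0],-1],
    [[0,0,0.17],[0,0,0],-1]
  ]
}}

```text
clock: 21.33
ee_pos: [0.5105, -0.1287, 0.0042]
tool_rot: [-3.141, 0.001, 0.123]
ft_force: [0.4, 0.2, -1.8]
finger_gap: 0.0483
finger_force: 62.1
```

```bash
python3 -c "
from h import *
s=r.read_state();print(s['ee_pos'],s['tool_rot'],s['ft_force']);go([.511,-.129,-.0055],.122)"
```

```text
[ 0.5105 -0.1287  0.0042] [-3.1412  0.0008  0.1225] [ 0.3948  0.2057 -1.8311]
shift [0.001  0.0006 0.0194] turn [-0.0004  0.001   0.0006]
```

Call:
{"api": "send_rows", "payload": {
  "commands": [
    [[0,0,0.002],[0,0,0],-1],
    [[0,0,0.004],[0,0,0],-1],
    [[0,0,0.006],[0,0,0],-1],
    [[0,0,0.008],[0,0,0],-1],
    [[0,0,0.01],[0,0,0],-1],
    [[0,0,0.012],[0,0,0],-1],
    [[0,0,0.014],[0,0,0],-1],
    [[0,0,0.016],[0,0,0],-1],
    [[0,0,0.016],[0,0,0],-1],
    [[0,0,0.016],[0,0,0],-1]
  ]
}}

```text
clock: 22.17
ee_pos: [0.5107, -0.1288, -0.0029]
tool_rot: [-3.142, 0.0, 0.123]
ft_force: [0.3, -0.1, -2.0]
finger_gap: 0.0481
finger_force: 62.1
```

Call:
{"api": "send_rows", "payload": {
  "commands": [
    [[0,0,0.001],[0,0,0],-1],
    [[0,0,0.002],[0,0,0],-1],
    [[0,0,0.003],[0,0,0],-1],
    [[0,0,0.004],[0,0,0],-1],
    [[0,0,0.005],[0,0,0],-1],
    [[0,0,0.005],[0,0,0],-1],
    [[0,0,0.005],[0,0,0],-1],
    [[0,0,0.005],[0,0,0],-1],
    [[0,0,0.005],[0,0,0],-1],
    [[0,0,0.005],[0,0,0],-1]
  ]
}}

```text
clock: 23.0
ee_pos: [0.5108, -0.1288, -0.0054]
tool_rot: [3.142, -0.0, 0.123]
ft_force: [-1.2, -1.2, 0.2]
finger_gap: 0.0485
finger_force: 62.2
```

Contact: the cake's weight is off the wrist. I'll release with a limited opening, since a neighbouring cake is 40 mm away, then rise.

Call:
{"api": "send_rows", "payload": {
  "commands": [
    [[0,0,0.001],[0,0,0],0.15],
    [[0,0,0.001],[0,0,0],0.2],
    [[0,0,0.001],[0,0,0],0.25],
    [[0,0,0.001],[0,0,0],0.3],
    [[0,0,0.001],[0,0,0],0.35],
    [[0,0,0.001],[0,0,0],0.4],
    [[0,0,0.001],[0,0,0],0.45],
    [[0,0,0.001],[0,0,0],0.45],
    [[0,0,0.001],[0,0,0],0.45],
    [[0,0,0.001],[0,0,0],0.45]
  ]
}}

```text
clock: 23.83
ee_pos: [0.5107, -0.1288, -0.0059]
tool_rot: [-3.142, 0.0, 0.123]
ft_force: [-0.4, -0.5, 0.0]
finger_gap: 0.062
finger_force: 0.0
```

Call:
{"api": "send_rows", "payload": {
  "commands": [
    [[0,0,-0.01],[0,0,0],0.45],
    [[0,0,-0.03],[0,0,0],0.45],
    [[0,0,-0.06],[0,0,0],0.45],
    [[0,0,-0.1],[0,0,0],0.45],
    [[0,0,-0.15],[0,0,0],0.45],
    [[0,0,-0.21],[0,0,0],0.45],
    [[0,0,-0.27],[0,0,0],0.45],
    [[0,0,-0.33],[0,0,0],0.45],
    [[0,0,-0.4],[0,0,0],0.45],
    [[0,0,-0.46],[0,0,0],0.45]
  ]
}}

```text
clock: 24.67
ee_pos: [0.5105, -0.1287, 0.2276]
tool_rot: [3.141, -0.002, 0.123]
ft_force: [0.1, -0.4, -0.4]
finger_gap: 0.0619
finger_force: 0.0
```

Call:
{"api": "send_rows", "payload": {
  "commands": [
    [[-0.04,0,0],[0,0,0],0.45],
    [[-0.1,0,0],[0,0,0],0.45],
    [[-0.16,0,0],[0,0,0],0.45],
    [[-0.22,0,0],[0,0,0],0.45],
    [[-0.25,0,0],[0,0,0],0.45],
    [[-0.25,0,0],[0,0,0],0.45],
    [[-0.25,0,0],[0,0,0],0.45],
    [[-0.25,0,0],[0,0,0],0.45],
    [[-0.25,0,0],[0,0,0],0.45],
    [[-0.25,0,0],[0,0,0],0.45]
  ]
}}

```text
clock: 25.5
ee_pos: [0.3872, -0.1439, 0.224]
tool_rot: [-3.141, 0.001, 0.123]
ft_force: [-0.6, 0.1, -0.5]
finger_gap: 0.0624
finger_force: 0.0
```

```bash
python3 - <<'E'
from h import *
s=r.read_state();print(s["ee_pos"],s["finger_gap"])
t=r.capture("top")[220:345,120:550];w_=r.capture("wrist")
cv2.imwrite("pics/e.png",np.vstack([cv2.resize(t,(774,225)),np.hstack([cv2.resize(w_,(500,375)),np.zeros((375,274,3),np.uint8)])]))
E
```

```text
[ 0.3872 -0.1439  0.224 ] 0.06239047591446796
```

View pics/e.png

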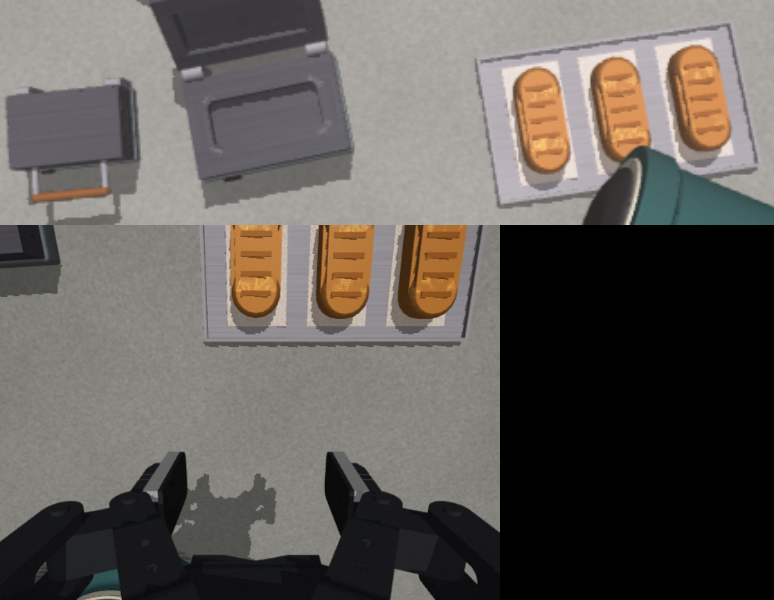

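The cake lies lengthways and centred on its paper, at (540,120) in the top strip. The lid is still open, the neighbouring cakes look unmoved and the arm is clear.

```bash
python3 -c "
from plant import r
print(r.hand_in())"
```

```text
the job is handed in; nothing more can be done
None
```

I handed the job in at about 25.6 s: the mould is open against its stop and the cake is centred, right way up and lengthways on the free paper, with nothing else touched as far as the last pictures show. No verdict came back.

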